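Latch a spring-opened casting mould

TASK

Close the two-part plaster mould with the draw latch on its top: hook the wire loop down behind the keeper on the far half and back under its nose, then press the lever flat, over centre, so that the halves are drawn together and stay latched. Work by feel and do not force anything, and leave the rinse jar, the black pounce bag and the small blue pot where they stand.

Things in the scene. Friction and masses are not known exactly. Their poses are not given: they have to be found in the camera images.
- mould: White plaster mould on a plywood board 205x130x12 mm, fixed to the table. Origin on the table; x runs along the latch's pull from near half to far half, y across, z up. Near half: fixed, x -100 to 0 mm, 100 mm wide, top at z 72 mm, with a pour notch at its edge. Far half: 70 mm long, same width and top, slides along x. The steel latch lies on top at y 0, its keeper on the far half.
- far_half (a joint): Gap between the halves along mould x, m. At the start 0.014, held open by springs (13 N, rising 0.6 N per mm closed). Latched, the gap is about 1 to 9 mm, depending on where the keeper is set.
- lever_pivot (a point): Hinge axis of the lever (along mould y), at mould x -25, z 90 mm. The loop is pinned to the lever 15 mm from this axis, at 100 deg when the lever is upright (angle in the mould x-z plane from +x toward +z), and turns with it. So with the grip bar carried along, lever and loop follow as a two-bar linkage, pin above the pivot.
- lever (a joint): Lever angle, rad: 0 upright, negative leans to the far half, +1.571 flat toward the near end, on its stop. Stays where left (0.04 N m). With the loop hooked it springs back until about 1.25 (dead centre) and is pulled flat beyond that. Pressing at 45 mm takes up to about 8 N; more than 25 N bends it.
- lever_end (a point): Point on the lever's centre line 55 mm from the pivot. The lever is a steel strip 16 mm wide and 5 mm thick with a 7 mm rounded end, 58 mm long from the pivot.
- loop (a joint): Angle of the wire loop relative to the lever, rad. The loop's rise above level, toward the far half, is joint lever + joint loop. Stays where left (0.025 N m).
- loop_bar (a point): Middle of the loop's hook bar: a 6 mm steel rod along mould y between the two loop wires (29 mm apart, 4.4 mm thick), 62 mm from the loop's pin on the lever. This bar goes behind the keeper's nose.
- loop_grip (a point): Middle of the loop's grip bar: round, 12 mm thick, along mould y, 38 mm long, with flat ends, 20 mm above the hook bar (square to the loop's long wires), on two upright wires at y +-14.5 mm. Take it by its two ends, fingers closing along mould y; lean the tool along as the loop tips, or it slips.
- keeper_seat (a point): On the far half, 8 mm above its top: centre of the seated hook bar IF the keeper sits mid-slot. It is screwed on up to 3 mm either way along mould x, and that setting is not measured: feel for it. The bar goes down through the keeper's slot, then back (-x) under the nose. More than 35 N between loop and keeper bends them.
- keeper_top (a point): On the far half, middle of the nominal slot's mouth, 6 mm beyond and 7.8 mm above keeper_seat. Keeper 20 mm wide; x from its true seat: post -11 to -3 mm; crown on it -11 to +1.5 mm, 4 mm thick, overhanging as the nose; open slot +1.5 to +10.5 mm, floor 3 mm below the seat; fence +10.5 to +15.5 mm. Crown and fence tops 7.8 mm above the seat.
- rinse_jar: Glass rinse jar, 54 mm wide, 61 mm high, loose; origin under its middle. Bystander.
- pounce_pad: Black tied cloth bag, 35x39x40 mm, loose; origin under its middle. Bystander.
- blue_pot: Small dark blue lidded pot, 66 mm wide, 62 mm high, loose; origin under its middle. Bystander.

How it is judged (in metres and radians):
On the way, in this order (a step that is already met when the one before it is completed fails the run):
1. the hook bar is down behind the keeper's nose, with the lever still up (z of loop_bar in the frame of keeper_seat below 0.003 m and x of loop_bar in the frame of keeper_seat between -0.0055 and 0.0115 m and value of joint lever below 1 rad), for 0.2 s.
2. the lever is pressed flat with the far half drawn in (value of joint lever above 1.5 rad and value of joint far_half below 0.0105 m), for 0.2 s.
At the end, for the whole second after the job is handed in: The lever lies flat (within 0.07 rad) and stays there by itself, the hook bar is seated under the keeper's nose, and the far half is drawn in to a gap of under 10.5 mm (all of step 2 and z of loop_bar in the frame of keeper_seat below 0.003 m and x of loop_bar in the frame of keeper_seat between -0.0055 and 0.0055 m and velocity of joint lever between -0.05 and 0.05 rad/s); the robot touches nothing.
It fails at once if the lever is pressed with more than 25 N (contact force between the fingers and lever_c0 above 25 N or contact force between the fingers and lever_c2 above 25 N).
It fails at once if the loop is forced against the keeper with more than 35 N (contact force between loop and far_half above 35 N).
It fails at once if the rinse jar is moved more than 20 mm (distance of rinse_jar from where it was at the start of the episode above 0.02 m).
It fails at once if the pounce bag is moved more than 20 mm (distance of pounce_pad from where it was at the start of the episode above 0.02 m).
It fails at once if the blue pot is moved more than 20 mm (distance of blue_pot from where it was at the start of the episode above 0.02 m).
It also fails if it takes over 69 s, if anything falls off the work surface, if the arm or the gripper's body presses on something with over 40 N, if the wrist force passes 120 N, or if a joint passes its speed limit or range.

ROBOT

A 6-joint arm with a two-finger parallel gripper is mounted at the origin on a cart in front of the work surface, level with it; the furniture and walls round the work are solid. World frame = base frame: x ahead of the robot, y to its left, z up, the work surface at z = 0. Lengths are in mm, angles in rad, forces in N, time in s.
With the tool pointing down it reaches from about 350 to 875 mm from the base axis. Payload 4.2 kg.
Tool frame: the origin (TCP) lies between the finger pads; the fingertips stand 25 mm ahead of it and the grasp point (between the pads) lies 6 mm ahead of it; z points along the fingers, y is the line along which they close (so a half turn about z gives the same grasp; the last joint's range is limited). The gripper opens to 85 mm and grips with 20 to 120 N. Pads are 22 mm wide; open, the fingers measure 114 mm over their backs; the gripper's body (76 mm by 85 mm) begins 54 mm behind the grasp point. The pads swing forward as they close: fully open they stand 13 mm farther back than shut.
Start: joints at [1.373, 0.385, 0.008, 0, -1.194, -0.259], TCP at [275.64, 560.912, 256.312] pointing down, gripper open.
Joint ranges: [-3.14, 3.14], [-1.21, 2.06], [-1.07, 1.41], [-3.16, 2.05], [-2.99, -0.16], [-3.1, 3.1]. Speed limits (rad/s): [2.79, 2.79, 3.14, 3.14, 3.14, 3.14].

INTERFACE

Orientations are given as a unit quaternion [x, y, z, w].
In Python, from bench import arm gives the robot as it stands.
- The arm moves only by the shell command python3 -m pendant 'ROWS'. ROWS is JSON, a list of rows, each a list of 7 numbers: the shift along the tool's x, y, z in m, then the turn, a rotation vector about the tool's x, y, z in degrees, then the finger opening in m, from 0 to 0.0854. In form: [[x, y, z, wx, wy, wz, fingers], ...]. A call has 1 to 12 rows; each row shifts and turns the commanded pose from where the row before left it, along the tool's axes as they then stand; what a row does not reach is not made up. A row lasts 1/10 s, in which the tool goes at most 50 mm and 8.59 degrees, less where a joint would pass 70% of its speed; a pose out of reach is approached as far as the arm can. A call is refused whole if a number of a shift passes 0.05 or a number of a turn 8.59, either way. A call with a gripper value outside its range is refused whole. The fingers move at their own pace and stop on an object; the grip force is fixed at half the most. Time passes only in rows, so rows that do not move let the fingers close. It gives the time, the measured TCP pose, the force, the opening and the grip force at its end, in the units of the state.
- arm.read_state(): the state, without advancing time (a new reading comes with each control period).
- arm.get_image(name): name is "side" or "top"; returns a dict with "image" (400x640x3 uint8, red, green, blue), "fx", "fy", "cx", "cy" (pixels), "xyz" and "rotation" of the camera in the world. Camera axes: x right, y down, z forward; pixel columns grow to the right and rows downward; lengths in mm; the calibration is good to about 2 mm. A picture is of the moment at which its call begins. There is no depth.
- arm.job_done(): hands the job in; it is judged then, once.
The state is a dict: "clock": time; "joints": joint angles; "joint_vel": joint speeds; "joint_efforts": joint torques, N m; "position": TCP position; "ee_rot": TCP orientation; "contact_force": force on the tool from outside, world axes, zero at the start; "wrist_torque": the same for the moment, N m; "gripper_width": finger opening in mm; "grasp_force": force on a finger pad.
Only numpy, scipy, OpenCV 4.12 (cv2) and the standard library are available. Lean on these libraries where they do the work, as an engineer would, in place of code of your own. Each camera call takes 0.05 s, during which the arm holds its last target. There are 200 camera calls.

## Working session

There is one attempt and no reset: what is moved stays moved. The work goes in short steps, Python scripts to look and compute and a shell command to move; the robot and the scene stay as the last step left them, time stands still between calls to the robot, and variables do not carry over. Pictures are saved under pics/ and viewed, at most 10 in all, crops included, and the job is handed in when it is done.

```bash
ls; mkdir -p pics; python3 - <<'E'
from bench import arm
import cv2,pickle
s=arm.read_state();print(s)
d={}
for n in("side","top"):
    g=arm.get_image(n);d[n]=g
    cv2.imwrite(f"pics/{n}0.png",g["image"][:,:,::-1])
    print(n,g["fx"],g["fy"],g["cx"],g["cy"],g["xyz"],g["rotation"])
pickle.dump(d,open("im0.pkl","wb"))
E
```

```text
pics
{'clock': 0.0, 'joints': array([ 1.37258400e+00,  3.85523836e-01,  6.59973001e-03, -4.88137850e-04,
       -1.19397057e+00, -2.58616123e-01]), 'joint_vel': array([ 1.22984079e-03, -9.58550237e-04,  5.69425236e-04,  1.85996569e-04,
       -5.43683026e-04,  8.45458750e-05]), 'joint_efforts': array([-3.06636130e-04, -3.92289913e+01,  1.88402796e+01,  4.18643117e+00,
       -4.75489083e-03,  2.88611268e-06]), 'position': array([275.42960437, 560.44195792, 255.23266231]), 'ee_rot': array([ 9.74005737e-01, -2.26520798e-01, -1.95064385e-04,  1.05554507e-03]), 'contact_force': array([ 0.22074707, -0.01990389, -0.00432788]), 'wrist_torque': array([ 0.00817751, -0.02527214,  0.02559409]), 'grasp_force': 0.0, 'gripper_width': 85.1531727133171}
side 383.1579359500054 383.1579359500054 322.87112864415826 195.2216240295198 [ 185.76619355 -636.10443745  469.63813542] [ 0.81214773 -0.2291173   0.13510869 -0.51929468]
top 389.76807391640995 389.76807391640995 317.424445266402 200.62959868155542 [428.0334506   20.87056998 972.4819095 ] [-0.69543221  0.71293432 -0.04975883  0.07498496]
```

View pics/side0.png

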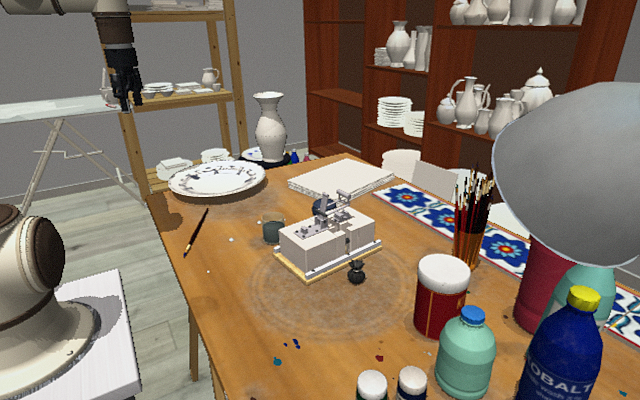

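View pics/top0.png

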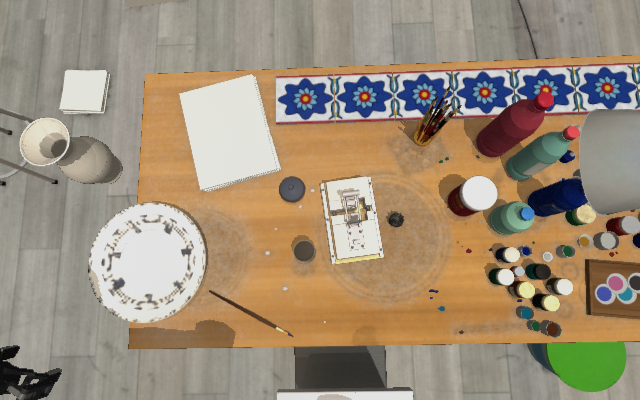

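The top view shows the mould at about (352,220), its long axis up-image, with the blue pot at (292,189), jar at (304,251) and bag at (396,219). I'll enlarge both views.

```bash
python3 - <<'E'
import cv2,pickle
d=pickle.load(open("im0.pkl","rb"))
a=d["top"]["image"][170:270,312:392,::-1]; b=d["side"]["image"][182:292,262:392,::-1]
cv2.imwrite("pics/tc.png",cv2.resize(a,None,fx=6,fy=6,interpolation=cv2.INTER_CUBIC))
cv2.imwrite("pics/sc.png",cv2.resize(b,None,fx=5.4,fy=5.4,interpolation=cv2.INTER_CUBIC))
E
```

```text
(no output)
```

View pics/tc.png

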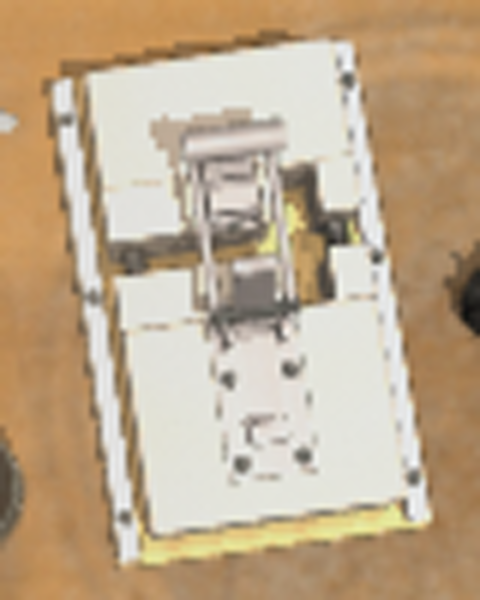

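View pics/sc.png

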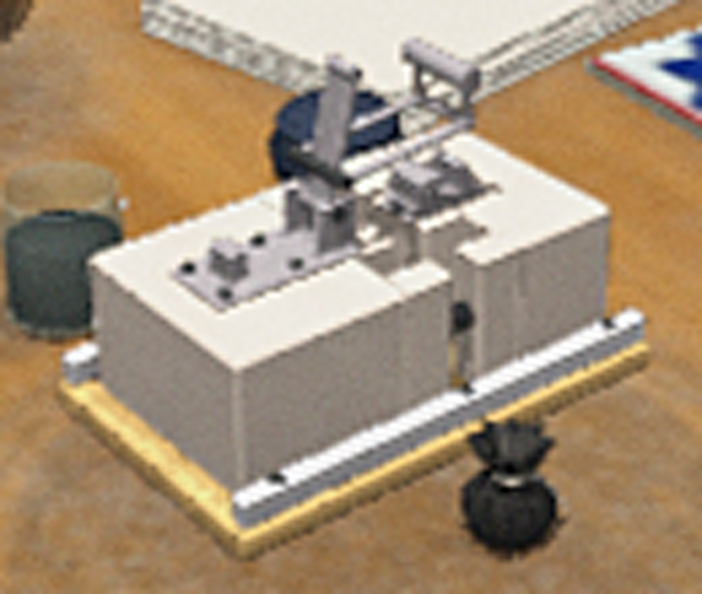

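The crops show, in full-image pixels after conversion, the mould with its far end away from the robot. The lever is near upright. The loop is raised, with its grip bar ends at top crop (183,140),(287,133) and side crop (408,50),(475,80). Next I triangulate these.

```bash
cat > h.py <<'E'
import numpy as np, pickle
from scipy.spatial.transform import Rotation as R
def ray(g,u,v):
    d=R.from_quat(g["rotation"]).apply([(u-g["cx"])/g["fx"],(v-g["cy"])/g["fy"],1.]); return np.array(g["xyz"]),d/np.linalg.norm(d)
def plane(g,uv,z):
    o,d=ray(g,*uv); return o+d*(z-o[2])/d[2]
def tri(g1,p1,g2,p2):
    o1,d1=ray(g1,*p1);o2,d2=ray(g2,*p2)
    s=np.linalg.lstsq(np.c_[d1,-d2],o2-o1,rcond=None)[0]
    a=o1+d1*s[0];b=o2+d2*s[1]; return (a+b)/2,np.linalg.norm(a-b)
E
python3 - <<'E'
from h import *
np.set_printoptions(precision=1,suppress=True)
d=pickle.load(open("im0.pkl","rb"));T,S=d["top"],d["side"]
t=lambda x,y:(312+(x+.5)/6-.5,170+(y+.5)/6-.5)
s=lambda x,y:(262+(x+.5)/5.4-.5,182+(y+.5)/5.4-.5)
P={}
for n,a,b in [("near+y",(152,533),(92,262)),("near-y",(412,500),(240,365)),("far-y",(352,42),(607,212)),("gripL",(183,140),(408,50)),("gripR",(287,133),(475,80)),("levertip",(255,268),(345,62)),
  ("hookR",(270,160),(470,122))]:
    P[n],e=tri(T,t(*a),S,s(*b));print(n,P[n],round(e,1))
A=plane(T,t(152,533),72);B=plane(T,t(412,500),72);C=plane(T,t(352,42),72);D=plane(T,t(90,72),72)
print(A,B,C,D,[np.linalg.norm(v) for v in (A-B,B-C,C-D,D-A)])
sA=plane(S,s(92,262),72);sB=plane(S,s(240,365),72);sC=plane(S,s(607,212),72);print("side",sA,sB,sC)
x=((C+D)-(A+B));x/=np.linalg.norm(x);y=np.cross([0,0,1],x)
print("yaw",np.degrees(np.arctan2(x[1],x[0])),np.degrees(np.arctan2(*(A-B)[[1,0]]))-90, np.degrees(np.arctan2(*(C-B)[[1,0]])))
M=np.array([[x[0],x[1],0],[y[0],y[1],0],[0,0,1]])
O=(A+B)/2+100*x;O2=(C+D)/2-84*x;O[2]=O2[2]=0;print("O",O,O2)
O=(O+O2)/2
for n in P:print(n,M@(P[n]-O))
for n,uv in [("bag",(396,219)),("pot",(292,189)),("jar",(304,251))]:
    print(n,M@(plane(T,uv,40)-O))
E
```

```text
near+y [454.6   9.5  66.8] 0.9
near-y [465.1 -89.8  70.7] 2.0
far-y [641.8 -73.8  72.1] 3.5
gripL [593.3  -4.4 127.9] 3.6
gripR [596.5 -43.5 128.9] 0.4
levertip [545.7 -29.4 143.7] 2.4
hookR [593.1 -39.8 109.5] 6.9
[454.    9.7  72. ] [464.1 -89.3  72. ] [643.4 -74.7  72. ] [634.4  28.7  72. ] [np.float64(99.5478276970324), np.float64(179.8456840770505), np.float64(103.77860452306405), np.float64(181.4297053641096)]
side [451.5   1.1  72. ] [465.2 -91.8  72. ] [639.9 -73.4  72. ]
yaw 5.334654873045176 5.864571251048332 4.660372103624942
O [558.6 -30.5   0. ] [555.3 -30.8   0. ]
near+y [-98.2  49.5  66.8]
near-y [-97.  -50.4  70.7]
far-y [ 80.5 -50.8  72.1]
gripL [ 38.7  22.7 127.9]
gripR [ 38.2 -16.5 128.9]
levertip [-11.1   2.2 143.7]
hookR [ 35.2 -12.5 109.5]
bag [ -21.6 -102.5   40. ]
pot [ 81.9 137.8  40. ]
jar [-71.5 124.9  40. ]
```

```bash
python3 -m pendant '[[0.036,0.0256,0,0,0,0,0.0854],[0.036,0.0256,0,0,0,0,0.0854],[0.036,0.0256,0,0,0,0,0.0854],[0.036,0.0256,0,0,0,0,0.0854],[0.036,0.0256,0,0,0,0,0.0854],[0.036,0.0256,0,0,0,0,0.0854],[0.036,0.0256,0,0,0,0,0.0854],[0.036,0.0256,0,0,0,0,0.0854],[0.036,0.0256,0,0,0,0,0.0854],[0.036,0.0256,0,0,0,0,0.0854],[0.036,0.0256,0,0,0,0,0.0854],[0.036,0.0256,0,0,0,0,0.0854]]'; python3 -m pendant '[[0.03,0.02,0,0,0,0,0.07],[0.03,0.02,0,0,0,0,0.07],[0.03,0.02,0,0,0,0,0.06],[0.02,0.02,0,0,0,0,0.06],[0,0,0,0,0,-7.9,0.06],[0,0,0,0,0,-7.9,0.06],[0,0,0,0,0,-7.9,0.06],[0,0,0,0,0,-7.9,0.06],[0,0,0,0,0,0,0.06],[0,0,0,0,0,0,0.06]]'
cat >> h.py <<'E'
O=np.array([557.,-30.7,0]);YAW=np.radians(5.35)
c,s_=np.cos(YAW),np.sin(YAW);M=np.array([[c,s_,0],[-s_,c,0],[0,0,1]])
def st():
    from bench import arm
    s=arm.read_state();r=M@R.from_quat(s["ee_rot"]).as_matrix()
    print("t",round(s["clock"],2),"tcp_m",(M@(s["position"]-O)).round(1),"tx",r[:,0].round(3),"tz",r[:,2].round(3),"lean",np.degrees(np.arctan2(-r[0,2],-r[2,2])).round(1),"F",(M@s["contact_force"]).round(1),"T",(M@s["wrist_torque"]).round(2),"w",round(s["gripper_width"],1),"gf",round(s["grasp_force"],1))
    return s
E
python3 -c "from h import *;st()"
```

```text
clock: 1.3
position: [528.2, 92.9, 256.1]
ee_rot: [0.974, -0.226, -0.0, 0.0]
contact_force: [1.2, 1.9, -0.5]
gripper_width: 85.4
grasp_force: 0.0
clock: 2.3
position: [591.1, -25.6, 255.9]
ee_rot: [0.999, 0.046, -0.0, -0.0]
contact_force: [-0.3, 0.4, -0.1]
gripper_width: 60.0
grasp_force: 0.0
t 2.3 tcp_m [ 34.4   1.9 255.9] tx [ 1.    -0.002 -0.001] tz [-0.001  0.    -1.   ] lean 0.0 F [-0.2  0.5 -0.1] T [-0.   -0.02 -0.04] w 60.0 gf 0.0
```

```bash
python3 -m pendant '[[0.004,0,0.03,0,0,0,0.06],[0,0,0.03,0,0,0,0.06],[0,0,0.03,0,0,0,0.06],[0,0,0.02,0,0,0,0.06],[0,0,0.01,0,0,0,0.06],[0,0,0,0,0,0,0.06],[0,0,0,0,0,0,0.06]]'
python3 - <<'E'
from h import *;st()
from bench import arm
import cv2
d={n:arm.get_image(n) for n in("side","top")};pickle.dump(d,open("im1.pkl","wb"))
a=d["top"]["image"][170:270,312:392,::-1]; b=d["side"]["image"][152:272,262:372,::-1]
a=cv2.resize(a,(400,500),interpolation=cv2.INTER_CUBIC);b=cv2.resize(b,(400,436),interpolation=cv2.INTER_CUBIC)
b=cv2.copyMakeBorder(b,0,64,0,0,cv2.BORDER_CONSTANT)
cv2.imwrite("pics/c1.png",cv2.hconcat([a,b]))
E
```

```text
clock: 3.0
position: [596.0, -25.2, 137.3]
ee_rot: [0.999, 0.047, 0.001, 0.0]
contact_force: [-0.4, 0.6, 0.7]
gripper_width: 60.1
grasp_force: 0.0
t 3.0 tcp_m [ 39.4   1.8 137.3] tx [1.    0.001 0.002] tz [ 0.002 -0.    -1.   ] lean -0.1 F [-0.3  0.6  0.7] T [ 0.06 -0.05 -0.01] w 60.1 gf 0.0
```

View pics/c1.png

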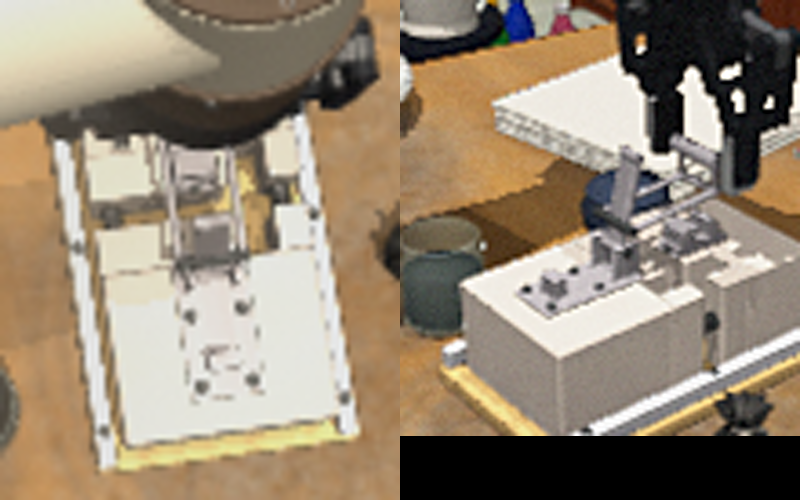

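The fingers straddle the grip bar: the near finger hides its right end at crop (715,160), and the far finger is left of it. I'll close in steps.

```bash
python3 -m pendant '[[0,0,0,0,0,0,0.05],[0,0,0,0,0,0,0.044],[0,0,0,0,0,0,0.041],[0,0,0,0,0,0,0.041]]';python3 -c "from h import *;st()"
```

```text
clock: 3.5
position: [595.3, -25.3, 136.5]
ee_rot: [0.999, 0.047, 0.0, -0.0]
contact_force: [0.1, -0.9, 0.2]
gripper_width: 40.9
grasp_force: 0.0
t 3.5 tcp_m [ 38.6   1.8 136.5] tx [1.    0.001 0.   ] tz [ 0.  0. -1.] lean -0.0 F [-0.  -0.9  0.2] T [-0.01  0.01 -0.01] w 40.9 gf 0.0
```

```bash
python3 -m pendant '[[0,0,0,0,0,0,0.036],[0,0,0,0,0,0,0.034],[0,0,0,0,0,0,0.03],[0,0,0,0,0,0,0.03],[0,0,0,0,0,0,0.03]]';python3 -c "from h import *;st()"
```

```text
clock: 4.0
position: [595.5, -25.2, 136.4]
ee_rot: [0.999, 0.047, 0.0, -0.0]
contact_force: [0.4, -0.4, 0.5]
gripper_width: 35.7
grasp_force: 59.7
t 4.0 tcp_m [ 38.8   1.9 136.4] tx [1.    0.001 0.   ] tz [ 0.  0. -1.] lean -0.0 F [ 0.4 -0.4  0.5] T [ 0.16 -0.11  0.03] w 35.7 gf 59.7
```

```bash
python3 - <<'E'
from h import *
import cv2
d=pickle.load(open("im0.pkl","rb"))
def proj(g,p):
    q=R.from_quat(g["rotation"]).inv().apply(O+M.T@np.array(p,float)-g["xyz"]);return q[0]/q[2]*g["fx"]+g["cx"],q[1]/q[2]*g["fy"]+g["cy"]
out=[]
for n,(x0,y0) in (("top",(336,186)),("side",(325,198))):
    g=d[n];k=12;im=cv2.resize(g["image"][y0:y0+38,x0:x0+33,::-1],None,fx=k,fy=k,interpolation=cv2.INTER_CUBIC)
    P=lambda p:tuple(int(round((a-b+.5)*k)) for a,b in zip(proj(g,p),(x0,y0)))
    for x in range(15,56,5):
        for y in (-10,10):
            cv2.circle(im,P((x,y+1,87.8)),2,(0,0,255) if x!=30 else (255,0,0),-1)
    out.append(im)
cv2.imwrite("pics/k.png",cv2.hconcat(out))
# linkage IK
def ik(G,L=15.,A=65.15):
    v=np.array(G)-[-25,90];D=np.hypot(*v);th=np.arctan2(v[1],v[0])+np.arccos((L*L+D*D-A*A)/(2*L*D))
    p=np.array([-25+L*np.cos(th),90+L*np.sin(th)]);w=np.array(G)-p
    r=np.degrees(np.arctan2(w[1],w[0]))-np.degrees(np.arctan2(20,62));return np.degrees(th)-100,r,p
for G in [(38.5,128.4),(37.5,128.4),(38.5,127)]:
    l,r,p=ik(G);print(G,l,r,p+62*np.array([np.cos(np.radians(r)),np.sin(np.radians(r))]))
E
```

```text
(38.5, 128.4) -20.7560993692764 3.419155332268545 [ 39.68906588 108.43414457]
(37.5, 128.4) -16.646871125790028 3.265644348867074 [ 38.63556771 108.43103041]
(38.5, 127) -18.578090020642733 2.0138866506184954 [ 39.19906349 107.01098875]
```

View pics/k.png

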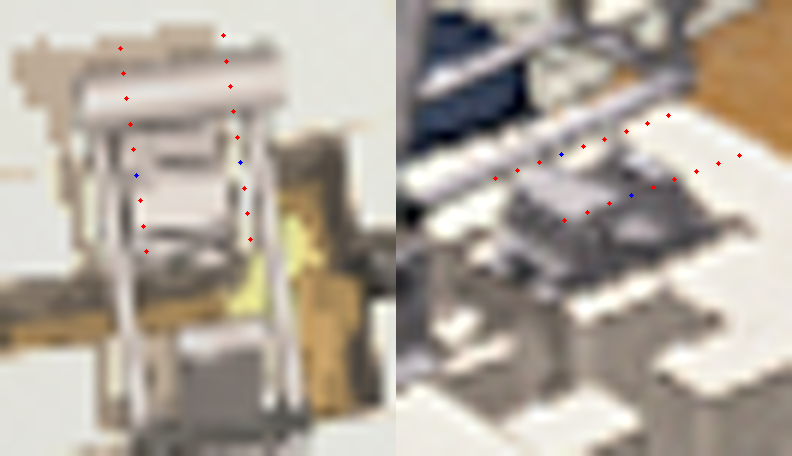

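The top crop shows the keeper crown spanning crop rows about 170–228 (mould x about 18–30), so its seat is near x 29 and slot centre near 35. I'll plan the linkage motion on that.

```bash
cat >> h.py <<'E'
def ikH(H,L=15.,A=62.):
    v=np.array(H,float)-[-25,90];D=np.hypot(*v);th=np.arctan2(v[1],v[0])+np.arccos((L*L+D*D-A*A)/(2*L*D))
    p=np.array([-25+L*np.cos(th),90+L*np.sin(th)]);w=np.array(H)-p
    return th,np.arctan2(w[1],w[0])
R0=np.radians(3.)
def tcpH(H):
    th,r=ikH(H);G=np.array(H)+20*np.array([-np.sin(r),np.cos(r)]);l=R0-r
    return G+np.array([.3*np.cos(l)+8*np.sin(l),8*np.cos(l)-.3*np.sin(l)]),l,np.degrees(th)-100,np.degrees(r)
def plan(Hs):
    T,l,*_=tcpH(Hs[0])
    print("start",T.round(1),np.degrees(l).round(1))
    for H in Hs[1:]:
        T2,l2,le,r=tcpH(H);d=T2-T
        tx=np.array([np.cos(l),-np.sin(l)]);tz=np.array([-np.sin(l),-np.cos(l)])
        print(np.round(H,1),"row x %.4f z %.4f wy %.2f"%(d@tx/1e3,d@tz/1e3,-np.degrees(l2-l)),"lever %.1f r %.1f lean %.1f"%(le,r,np.degrees(l2)),"tcp",T2.round(1)); T,l=T2,l2
E
python3 -c "
from h import *
plan([(38.6,108),(37.5,104.7),(36.5,101.5),(35.5,98.2),(35,95),(35,92.5),(35,90),(35,87.5),(35,85),(35,82.5),(35,80)])"
```

```text
start [ 37.9 136. ] 0.1
[ 37.5 104.7] row x 0.0004 z 0.0033 wy -3.13 lever -11.9 r -0.3 lean 3.3 tcp [ 38.3 132.7]
[ 36.5 101.5] row x 0.0006 z 0.0033 wy -2.96 lever -8.5 r -3.2 lean 6.2 tcp [ 38.8 129.4]
[35.5 98.2] row x 0.0008 z 0.0034 wy -3.03 lever -5.7 r -6.3 lean 9.3 tcp [ 39.3 125.9]
[35 95] row x 0.0015 z 0.0032 wy -2.98 lever -5.4 r -9.2 lean 12.2 tcp [ 40.2 122.5]
[35.  92.5] row x 0.0017 z 0.0024 wy -2.38 lever -7.2 r -11.6 lean 14.6 tcp [ 41.3 119.8]
[35 90] row x 0.0018 z 0.0024 wy -2.39 lever -9.4 r -14.0 lean 17.0 tcp [ 42.5 117. ]
[35.  87.5] row x 0.0019 z 0.0024 wy -2.39 lever -12.0 r -16.4 lean 19.4 tcp [ 43.6 114.1]
[35 85] row x 0.0020 z 0.0024 wy -2.38 lever -15.0 r -18.8 lean 21.8 tcp [ 44.7 111.3]
[35.  82.5] row x 0.0021 z 0.0023 wy -2.36 lever -18.3 r -21.1 lean 24.1 tcp [ 45.8 108.3]
[35 80] row x 0.0022 z 0.0023 wy -2.33 lever -22.0 r -23.4 lean 26.4 tcp [ 46.8 105.4]
```

```bash
python3 -m pendant '[[0.0002,0,0.0017,0,-1.5,0,0.03],[0.0002,0,0.0016,0,-1.5,0,0.03],[0.0003,0,0.0017,0,-1.5,0,0.03],[0.0003,0,0.0016,0,-1.5,0,0.03],[0.0004,0,0.0017,0,-1.5,0,0.03],[0.0004,0,0.0017,0,-1.5,0,0.03],[0.0007,0,0.0016,0,-1.5,0,0.03],[0.0008,0,0.0016,0,-1.5,0,0.03],[0,0,0,0,0,0,0.03]]';python3 -c "from h import *;st()"
```

```text
clock: 4.9
position: [600.1, -24.7, 123.0]
ee_rot: [0.994, 0.047, -0.102, 0.005]
contact_force: [4.6, 2.1, 2.1]
gripper_width: 36.1
grasp_force: 60.0
t 4.9 tcp_m [ 43.5   2.  123. ] tx [ 0.979  0.002 -0.203] tz [-0.203 -0.001 -0.979] lean 11.7 F [4.7 1.7 2.1] T [ 0.11 -1.64 -0.04] w 36.1 gf 60.0
```

```bash
cat >> h.py <<'E'
def inv(tm,l):
    G=np.array([tm[0],tm[2]])-np.array([.3*np.cos(l)+8*np.sin(l),8*np.cos(l)-.3*np.sin(l)])
    L,A=15.,np.hypot(62,20);v=G-[-25,90];D=np.hypot(*v);q=(L*L+D*D-A*A)/(2*L*D)
    th=np.arctan2(v[1],v[0])+np.arccos(np.clip(q,-1,1));p=np.array([-25+L*np.cos(th),90+L*np.sin(th)]);w=G-p
    r=np.arctan2(w[1],w[0])-np.arctan2(20,62);H=p+62*np.array([np.cos(r),np.sin(r)])
    print("  G",G.round(1),"H(ik)",H.round(1),"H(lean)",(G+20*np.array([np.sin(R0-l),-np.cos(R0-l)])).round(1),"lever",(np.degrees(th)-100).round(1),"r",np.degrees(r).round(1),"want lean",np.degrees(R0-r).round(1))
def see():
    s=st();r=M@R.from_quat(s["ee_rot"]).as_matrix();inv(M@(s["position"]-O),np.arctan2(-r[0,2],-r[2,2]))
E
python3 -c "from h import *;see()"
```

```text
t 4.9 tcp_m [ 43.5   2.  123. ] tx [ 0.979  0.002 -0.203] tz [-0.203 -0.001 -0.979] lean 11.7 F [4.7 1.7 2.1] T [ 0.11 -1.64 -0.04] w 36.1 gf 60.0
  G [ 41.6 115.3] H(ik) [38.6 95.5] H(lean) [38.6 95.5] lever -18.8 r -8.6 want lean 11.6
```

```bash
python3 -m pendant '[[-0.001,0,0.0002,0,0,0,0.03],[-0.001,0,0.0002,0,0,0,0.03],[-0.0015,0,0.0003,0,0,0,0.03],[0,0,0,0,0,0,0.03],[0,0,0,0,0,0,0.03]]';python3 -c "from h import *;see()"
```

```text
clock: 5.4
position: [594.8, -25.3, 123.3]
ee_rot: [0.994, 0.047, -0.103, 0.005]
contact_force: [4.3, 0.5, 0.5]
gripper_width: 36.4
grasp_force: 59.9
t 5.4 tcp_m [ 38.1   1.8 123.3] tx [ 0.979  0.002 -0.205] tz [-0.205 -0.001 -0.979] lean 11.8 F [4.3 0.1 0.5] T [-0.14 -1.66  0.02] w 36.4 gf 59.9
  G [ 36.2 115.5] H(ik) [33.3 95.7] H(lean) [33.1 95.7] lever 1.7 r -8.3 want lean 11.3
```

```bash
python3 -c "
from h import *
plan([(33.3,95.7),(35,95),(35,93),(35,91.5),(35,90),(35,88),(35,86)])"
```

```text
start [ 38.1 123.3] 11.3
[35 95] row x 0.0022 z 0.0003 wy -0.90 lever -5.4 r -9.2 lean 12.2 tcp [ 40.2 122.5]
[35 93] row x 0.0014 z 0.0019 wy -1.90 lever -6.8 r -11.1 lean 14.1 tcp [ 41.1 120.3]
[35.  91.5] row x 0.0011 z 0.0014 wy -1.43 lever -8.0 r -12.6 lean 15.6 tcp [ 41.8 118.6]
[35 90] row x 0.0011 z 0.0014 wy -1.43 lever -9.4 r -14.0 lean 17.0 tcp [ 42.5 117. ]
[35 88] row x 0.0015 z 0.0019 wy -1.91 lever -11.4 r -15.9 lean 18.9 tcp [ 43.4 114.7]
[35 86] row x 0.0016 z 0.0019 wy -1.91 lever -13.7 r -17.8 lean 20.8 tcp [ 44.2 112.4]
```

```bash
python3 -m pendant '[[0.0011,0,0.0002,0,-0.45,0,0.03],[0.0011,0,0.0002,0,-0.45,0,0.03],[0.0007,0,0.001,0,-0.95,0,0.03],[0.0007,0,0.001,0,-0.95,0,0.03],[0,0,0,0,0,0,0.03],[0,0,0,0,0,0,0.03]]';python3 -c "from h import *;see()"; python3 -m pendant '[[0.0011,0,0.0014,0,-1.4,0,0.03],[0,0,0,0,0,0,0.03],[0.0011,0,0.0014,0,-1.4,0,0.03],[0,0,0,0,0,0,0.03],[0,0,0,0,0,0,0.03]]';python3 -c "from h import *;see()"
```

```text
clock: 6.0
position: [595.8, -25.3, 118.9]
ee_rot: [0.99, 0.047, -0.13, 0.006]
contact_force: [-0.5, 0.4, -0.7]
gripper_width: 36.3
grasp_force: 59.9
t 6.0 tcp_m [ 39.1   1.8 118.9] tx [ 0.966  0.001 -0.259] tz [-0.259 -0.    -0.966] lean 15.0 F [-0.5  0.4 -0.7] T [-0.01 -0.49 -0.03] w 36.3 gf 59.9
  G [ 36.7 111.3] H(ik) [32.6 91.7] H(lean) [32.6 91.7] lever 1.8 r -12.1 want lean 15.1
clock: 6.5
position: [597.2, -25.1, 115.9]
ee_rot: [0.987, 0.047, -0.154, 0.007]
contact_force: [-4.1, 0.8, -0.3]
gripper_width: 36.0
grasp_force: 60.2
t 6.5 tcp_m [ 40.6   1.8 115.9] tx [ 0.952  0.001 -0.305] tz [-0.305 -0.    -0.952] lean 17.8 F [-4.   1.2 -0.3] T [-0.09  0.24  0.04] w 36.0 gf 60.2
  G [ 37.9 108.3] H(ik) [32.8 89. ] H(lean) [32.8 89. ] lever -1.6 r -14.8 want lean 17.8
```

```bash
python3 -m pendant '[[0.001,0,-0.0003,0,0,0,0.03],[0.001,0,-0.0003,0,0,0,0.03],[0,0,0,0,0,0,0.03],[0,0,0,0,0,0,0.03]]';python3 -c "from h import *;see()"; python3 -m pendant '[[0.0007,0,0.0012,0,-1.1,0,0.03],[0,0,0,0,0,0,0.03],[0.0007,0,0.0012,0,-1.1,0,0.03],[0,0,0,0,0,0,0.03],[0,0,0,0,0,0,0.03]]';python3 -c "from h import *;see()"
```

```text
clock: 6.9
position: [599.7, -24.8, 116.4]
ee_rot: [0.987, 0.047, -0.153, 0.007]
contact_force: [-3.2, -0.6, -0.4]
gripper_width: 36.1
grasp_force: 60.2
t 6.9 tcp_m [ 43.1   1.9 116.4] tx [ 0.953  0.001 -0.303] tz [-0.303 -0.    -0.953] lean 17.7 F [-3.3 -0.3 -0.4] T [ 0.01  0.49 -0.07] w 36.1 gf 60.2
  G [ 40.4 108.8] H(ik) [35.4 89.5] H(lean) [35.3 89.5] lever -11.4 r -14.5 want lean 17.5
clock: 7.4
position: [601.3, -24.6, 113.6]
ee_rot: [0.984, 0.047, -0.171, 0.008]
contact_force: [-3.1, 0.2, -0.2]
gripper_width: 36.2
grasp_force: 60.3
t 7.4 tcp_m [ 44.7   1.9 113.6] tx [ 0.941  0.001 -0.338] tz [-0.338 -0.001 -0.941] lean 19.7 F [-3.1  0.5 -0.2] T [ 0.03 -0.02 -0.03] w 36.2 gf 60.3
  G [ 41.7 106.2] H(ik) [35.9 87. ] H(lean) [35.9 87. ] lever -16.0 r -16.8 want lean 19.8
```

```bash
python3 -m pendant '[[0.0007,0,0.0012,0,-1.1,0,0.03],[0,0,0,0,0,0,0.03],[0.0007,0,0.0012,0,-1.1,0,0.03],[0,0,0,0,0,0,0.03],[0,0,0,0,0,0,0.03]]';python3 -c "from h import *;see()"
```

```text
clock: 7.9
position: [602.1, -24.6, 110.9]
ee_rot: [0.981, 0.047, -0.19, 0.009]
contact_force: [-0.2, 1.6, 0.1]
gripper_width: 36.1
grasp_force: 60.4
t 7.9 tcp_m [ 45.4   1.9 110.9] tx [ 0.928  0.001 -0.373] tz [-0.373 -0.001 -0.928] lean 21.9 F [-0.   1.6  0.1] T [ 0.06 -0.85 -0.07] w 36.1 gf 60.4
  G [ 42.2 103.6] H(ik) [35.7 84.7] H(lean) [35.7 84.7] lever -17.9 r -19.0 want lean 22.0
```

```bash
python3 -c "from h import *
plan([(35.5,84.5),(35.5,83.5),(35.5,82.5),(35.5,81.5),(35.5,80.5)])"
```

```text
start [ 45.4 110.7] 22.2
[35.5 83.5] row x 0.0008 z 0.0009 wy -0.93 lever -18.8 r -20.1 lean 23.1 tcp [ 45.8 109.5]
[35.5 82.5] row x 0.0008 z 0.0009 wy -0.93 lever -20.1 r -21.0 lean 24.0 tcp [ 46.2 108.3]
[35.5 81.5] row x 0.0009 z 0.0009 wy -0.92 lever -21.5 r -22.0 lean 25.0 tcp [ 46.6 107.2]
[35.5 80.5] row x 0.0009 z 0.0009 wy -0.92 lever -23.0 r -22.9 lean 25.9 tcp [ 47. 106.]
```

```bash
python3 -m pendant '[[0.0008,0,0.0009,0,-0.93,0,0.03],[0,0,0,0,0,0,0.03],[0.0008,0,0.0009,0,-0.93,0,0.03],[0,0,0,0,0,0,0.03],[0,0,0,0,0,0,0.03]]';python3 -c "from h import *;see()"; python3 -m pendant '[[0.0008,0,0.0009,0,-0.93,0,0.03],[0,0,0,0,0,0,0.03],[0,0,0,0,0,0,0.03]]';python3 -c "from h import *;see()"
```

```text
clock: 8.4
position: [602.3, -24.6, 108.4]
ee_rot: [0.977, 0.046, -0.206, 0.01]
contact_force: [1.1, 1.0, -0.5]
gripper_width: 36.4
grasp_force: 60.4
t 8.4 tcp_m [ 45.6   1.9 108.4] tx [ 0.915  0.001 -0.404] tz [-0.404 -0.001 -0.915] lean 23.8 F [ 1.2  0.9 -0.5] T [ 0.08 -1.04 -0.07] w 36.4 gf 60.4
  G [ 42.1 101.2] H(ik) [34.9 82.6] H(lean) [35.  82.5] lever -18.0 r -21.1 want lean 24.1
clock: 8.7
position: [602.3, -24.6, 107.3]
ee_rot: [0.976, 0.046, -0.215, 0.01]
contact_force: [0.1, 1.3, -0.3]
gripper_width: 36.6
grasp_force: 60.4
t 8.7 tcp_m [ 45.7   1.9 107.3] tx [ 0.908  0.001 -0.42 ] tz [-0.42  -0.001 -0.908] lean 24.8 F [ 0.2  1.3 -0.3] T [ 0.09 -0.9  -0.17] w 36.6 gf 60.4
  G [ 42.1 100.1] H(ik) [34.6 81.6] H(lean) [34.7 81.6] lever -18.1 r -22.0 want lean 25.0
```

```bash
python3 -m pendant '[[0.0008,0,0.0009,0,-0.93,0,0.03],[0,0,0,0,0,0,0.03],[0,0,0,0,0,0,0.03]]';python3 -c "from h import *;see()"; python3 -m pendant '[[0.0008,0,0.0009,0,-0.93,0,0.03],[0,0,0,0,0,0,0.03],[0,0,0,0,0,0,0.03]]';python3 -c "from h import *;see()"
```

```text
clock: 9.0
position: [602.5, -24.6, 106.1]
ee_rot: [0.974, 0.046, -0.223, 0.011]
contact_force: [-0.6, 0.8, -0.5]
gripper_width: 36.5
grasp_force: 60.4
t 9.0 tcp_m [ 45.8   1.9 106.1] tx [ 0.9    0.001 -0.435] tz [-0.435 -0.001 -0.9  ] lean 25.8 F [-0.5  0.9 -0.5] T [ 0.11 -0.71 -0.21] w 36.5 gf 60.4
  G [42.1 99. ] H(ik) [34.3 80.6] H(lean) [34.3 80.6] lever -18.4 r -23.0 want lean 26.0
clock: 9.3
position: [602.7, -24.5, 104.9]
ee_rot: [0.972, 0.046, -0.231, 0.011]
contact_force: [-1.5, 2.2, -0.4]
gripper_width: 36.1
grasp_force: 60.4
t 9.3 tcp_m [ 46.1   1.9 104.9] tx [ 0.893  0.001 -0.45 ] tz [-0.45  -0.001 -0.893] lean 26.7 F [-1.3  2.3 -0.4] T [ 0.16 -0.48 -0.12] w 36.1 gf 60.4
  G [42.2 97.9] H(ik) [34.1 79.6] H(lean) [34.2 79.6] lever -19.4 r -24.0 want lean 27.0
```

```bash
python3 -m pendant '[[0.0008,0,0.0009,0,-0.93,0,0.03],[0,0,0,0,0,0,0.03],[0,0,0,0,0,0,0.03]]';python3 -c "from h import *;see()"; python3 -m pendant '[[0.0005,0,0.0008,0,-0.8,0,0.03],[0,0,0,0,0,0,0.03],[0,0,0,0,0,0,0.03]]';python3 -c "from h import *;see()"
```

```text
clock: 9.6
position: [603.0, -24.5, 103.8]
ee_rot: [0.97, 0.046, -0.239, 0.011]
contact_force: [-2.3, 1.7, 0.3]
gripper_width: 36.6
grasp_force: 60.3
t 9.6 tcp_m [ 46.4   1.9 103.8] tx [ 0.886  0.001 -0.464] tz [-0.464 -0.001 -0.886] lean 27.7 F [-2.1  1.9  0.3] T [ 0.1  -0.31 -0.26] w 36.6 gf 60.3
  G [42.4 96.8] H(ik) [34.  78.7] H(lean) [34.1 78.6] lever -20.6 r -24.9 want lean 27.9
clock: 9.9
position: [603.2, -24.5, 103.2]
ee_rot: [0.968, 0.046, -0.245, 0.012]
contact_force: [-3.5, 0.6, 1.9]
gripper_width: 36.6
grasp_force: 60.4
t 9.9 tcp_m [ 46.6   1.8 103.2] tx [ 0.879  0.001 -0.476] tz [-0.476 -0.001 -0.879] lean 28.4 F [-3.4  0.9  1.9] T [ 0.14  0.01 -0.22] w 36.6 gf 60.4
  G [42.5 96.3] H(ik) [34.  78.3] H(lean) [34.  78.3] lever -21.3 r -25.3 want lean 28.3
```

Floor felt at a computed z of about 78.4 (true 80). Now I draw back under the nose.

```bash
python3 -c "from h import *
plan([(34,78.5),(34,79),(33,79),(32,79),(31,79),(30,79),(29,79),(28,79),(27,79)])"
```

```text
start [ 46.5 103.5] 28.0
[34 79] row x -0.0005 z -0.0004 wy 0.47 lever -20.0 r -24.6 lean 27.6 tcp [ 46.3 104.1]
[33 79] row x -0.0008 z 0.0005 wy -0.14 lever -16.4 r -24.7 lean 27.7 tcp [ 45.3 104.1]
[32 79] row x -0.0008 z 0.0005 wy -0.08 lever -12.7 r -24.8 lean 27.8 tcp [ 44.4 104.1]
[31 79] row x -0.0009 z 0.0005 wy -0.01 lever -8.9 r -24.8 lean 27.8 tcp [ 43.4 104.1]
[30 79] row x -0.0009 z 0.0005 wy 0.06 lever -5.0 r -24.7 lean 27.7 tcp [ 42.4 104.1]
[29 79] row x -0.0010 z 0.0005 wy 0.13 lever -0.9 r -24.6 lean 27.6 tcp [ 41.3 104.1]
[28 79] row x -0.0010 z 0.0005 wy 0.22 lever 3.4 r -24.4 lean 27.4 tcp [ 40.2 104.2]
[27 79] row x -0.0010 z 0.0005 wy 0.32 lever 7.9 r -24.1 lean 27.1 tcp [ 39.1 104.3]
```

```bash
python3 -m pendant '[[-0.0004,0,-0.0003,0,0.4,0,0.03],[-0.0008,0,0.0005,0,-0.1,0,0.03],[0,0,0,0,0,0,0.03],[-0.0008,0,0.0005,0,-0.1,0,0.03],[0,0,0,0,0,0,0.03],[0,0,0,0,0,0,0.03]]';python3 -c "from h import *;see()"; python3 -m pendant '[[-0.0009,0,0.0005,0,0,0,0.03],[0,0,0,0,0,0,0.03],[-0.0009,0,0.0005,0,0,0,0.03],[0,0,0,0,0,0,0.03]]';python3 -c "from h import *;see()"
```

```text
clock: 10.5
position: [603.0, -24.5, 103.7]
ee_rot: [0.969, 0.046, -0.241, 0.012]
contact_force: [4.3, 1.7, -0.3]
gripper_width: 36.6
grasp_force: 60.5
t 10.5 tcp_m [ 46.4   1.9 103.7] tx [ 0.884  0.002 -0.468] tz [-0.468 -0.001 -0.884] lean 27.9 F [ 4.5  1.3 -0.3] T [ 0.13 -2.09 -0.15] w 36.6 gf 60.5
  G [42.3 96.7] H(ik) [33.9 78.6] H(lean) [33.9 78.6] lever -20.3 r -25.0 want lean 28.0
clock: 10.9
position: [599.9, -24.9, 103.5]
ee_rot: [0.969, 0.046, -0.242, 0.012]
contact_force: [4.0, 1.7, -0.2]
gripper_width: 36.0
grasp_force: 60.6
t 10.9 tcp_m [ 43.3   1.8 103.5] tx [ 0.882  0.001 -0.471] tz [-0.471 -0.001 -0.882] lean 28.1 F [ 4.2  1.3 -0.2] T [ 0.06 -2.05 -0.09] w 36.0 gf 60.6
  G [39.2 96.6] H(ik) [30.7 78.5] H(lean) [30.7 78.5] lever -8.6 r -25.3 want lean 28.3
```

```bash
python3 -m pendant '[[-0.0009,0,0.0005,0,0,0,0.03],[0,0,0,0,0,0,0.03],[0,0,0,0,0,0,0.03]]';python3 -c "from h import *;see()"; python3 -m pendant '[[-0.0009,0,0.0005,0,0,0,0.03],[0,0,0,0,0,0,0.03],[0,0,0,0,0,0,0.03]]';python3 -c "from h import *;see()"
```

```text
clock: 11.2
position: [598.5, -25.0, 103.4]
ee_rot: [0.969, 0.046, -0.243, 0.012]
contact_force: [4.2, 1.1, 0.0]
gripper_width: 36.0
grasp_force: 60.6
t 11.2 tcp_m [ 41.8   1.8 103.4] tx [ 0.882  0.001 -0.472] tz [-0.472 -0.001 -0.882] lean 28.2 F [4.3 0.7 0. ] T [ 0.03 -2.02 -0.12] w 36.0 gf 60.6
  G [37.8 96.5] H(ik) [29.2 78.4] H(lean) [29.3 78.4] lever -3.0 r -25.3 want lean 28.3
clock: 11.5
position: [598.0, -25.0, 103.4]
ee_rot: [0.969, 0.046, -0.242, 0.012]
contact_force: [5.6, 1.2, 0.9]
gripper_width: 36.4
grasp_force: 60.6
t 11.5 tcp_m [ 41.4   1.8 103.4] tx [ 0.882  0.001 -0.47 ] tz [-0.47  -0.001 -0.882] lean 28.1 F [5.7 0.7 0.9] T [ 0.07 -2.34 -0.12] w 36.4 gf 60.6
  G [37.4 96.5] H(ik) [28.8 78.4] H(lean) [28.9 78.4] lever -1.3 r -25.2 want lean 28.2
```

```bash
python3 -m pendant '[[-0.0009,0,0.0005,0,0,0,0.03],[0,0,0,0,0,0,0.03],[0,0,0,0,0,0,0.03]]';python3 -c "from h import *;see()"
```

```text
clock: 11.8
position: [597.9, -25.0, 103.5]
ee_rot: [0.969, 0.046, -0.241, 0.012]
contact_force: [7.2, 1.5, 0.1]
gripper_width: 36.3
grasp_force: 60.7
t 11.8 tcp_m [ 41.3   1.8 103.5] tx [ 0.884  0.001 -0.468] tz [-0.468 -0.001 -0.884] lean 27.9 F [7.3 0.8 0.1] T [-0.02 -2.81 -0.09] w 36.3 gf 60.7
  G [37.3 96.6] H(ik) [28.8 78.5] H(lean) [28.9 78.5] lever -1.0 r -25.1 want lean 28.1
```

The bar is seated: the force rises to 7 N with no motion, at x about 28.8. Now I release and back off along the tool.

```bash
python3 -m pendant '[[0.0006,0,-0.0003,0,0,0,0.03],[0,0,0,0,0,0,0.042],[0,0,0,0,0,0,0.05],[0,0,0,0,0,0,0.06],[0,0,0,0,0,0,0.06],[0,0,-0.01,0,0,0,0.06],[0,0,-0.03,0,0,0,0.06],[0,0,-0.03,0,0,0,0.06],[0,0,0,0,0,0,0.06]]'
python3 -m pendant '[[0,0,-0.02,0,7,0,0.03],[0,0,-0.02,0,7,0,0],[0,0,0,0,7,0,0],[0,0,0,0,7,0,0],[0,0,0,0,0,0,0],[0,0,0,0,0,0,0]]'
python3 - <<'E'
from h import *;st()
from bench import arm
import cv2
d={n:arm.get_image(n) for n in("side","top")};pickle.dump(d,open("im2.pkl","wb"))
a=d["top"]["image"][170:270,312:392,::-1]; b=d["side"]["image"][162:272,262:372,::-1]
a=cv2.resize(a,(400,500),interpolation=cv2.INTER_CUBIC);b=cv2.resize(b,(400,400),interpolation=cv2.INTER_CUBIC)
b=cv2.copyMakeBorder(b,0,100,0,0,cv2.BORDER_CONSTANT)
cv2.imwrite("pics/c2.png",cv2.hconcat([a,b]))
E
```

```text
clock: 12.7
position: [633.2, -22.0, 169.6]
ee_rot: [0.97, 0.046, -0.239, 0.012]
contact_force: [0.1, -0.0, 0.2]
gripper_width: 60.1
grasp_force: 0.0
clock: 13.3
position: [646.1, -20.5, 202.1]
ee_rot: [0.999, 0.047, -0.002, 0.0]
contact_force: [0.5, -0.3, 0.1]
gripper_width: 0.2
grasp_force: 0.0
t 13.3 tcp_m [ 89.6   1.9 202.1] tx [ 1.     0.002 -0.004] tz [-0.004 -0.    -1.   ] lean 0.2 F [ 0.5 -0.4  0.1] T [-0.02 -0.01 -0.04] w 0.2 gf 0.0
```

View pics/c2.png

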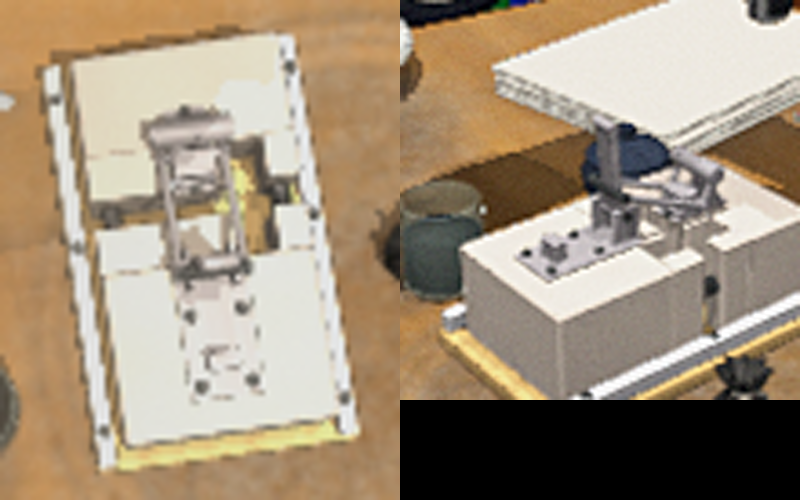

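The loop is hooked behind the keeper (side crop bar at (700,165)) and the lever is upright at (610,165). I'll bring the closed fingers to the lever's far face.

```bash
python3 -m pendant '[[-0.03,0,0,0,0,0,0],[-0.03,0,0,0,0,0,0],[-0.02,0,0.01,0,0,0,0],[-0.002,0,0.02,0,0,0,0],[0,0,0.012,0,0,0,0],[-0.006,0,0,0,0,0,0],[-0.004,0,0,0,0,0,0],[0,0,0,0,0,0,0]]';python3 -c "from h import *;st()
for a in range(0,96,5):
    f=np.radians(a);print(a,(np.array([-25,90])+45*np.array([-np.sin(f),np.cos(f)])+2.5*np.array([np.cos(f),np.sin(f)])+[11,25]).round(1))"
```

```text
clock: 14.2
position: [555.1, -29.1, 160.1]
ee_rot: [0.999, 0.047, -0.001, 0.0]
contact_force: [-0.6, -0.5, -0.5]
gripper_width: 0.3
grasp_force: 0.0
t 14.2 tcp_m [ -1.8   1.8 160.1] tx [ 1.     0.001 -0.003] tz [-0.003 -0.    -1.   ] lean 0.1 F [-0.7 -0.4 -0.5] T [-0.02 -0.02 -0.02] w 0.3 gf 0.0
0 [-11.5 160. ]
5 [-15.4 160. ]
10 [-19.4 159.8]
15 [-23.2 159.1]
20 [-27.  158.1]
25 [-30.8 156.8]
30 [-34.3 155.2]
35 [-37.8 153.3]
40 [-41.  151.1]
45 [-44.1 148.6]
50 [-46.9 145.8]
55 [-49.4 142.9]
60 [-51.7 139.7]
65 [-53.7 136.3]
70 [-55.4 132.7]
75 [-56.8 129.1]
80 [-57.9 125.3]
85 [-58.6 121.4]
90 [-59.  117.5]
95 [-59.  113.6]
```

```bash
python3 -m pendant '[[-0.003,0,0,0,0,0,0],[-0.003,0,0,0,0,0,0],[-0.003,0,0,0,0,0,0],[-0.002,0,0,0,0,0,0],[0,0,0,0,0,0,0]]';python3 -c "from h import *;st()";python3 -m pendant '[[-0.002,0,0,0,0,0,0],[-0.002,0,0,0,0,0,0],[-0.002,0,0.0001,0,0,0,0],[0,0,0,0,0,0,0]]';python3 -c "from h import *;st()"
```

```text
clock: 14.7
position: [543.4, -30.2, 159.8]
ee_rot: [0.999, 0.047, -0.002, 0.0]
contact_force: [-0.2, 0.5, 0.3]
gripper_width: -0.0
grasp_force: 0.0
t 14.7 tcp_m [-13.4   1.8 159.8] tx [ 1.     0.001 -0.003] tz [-0.003  0.    -1.   ] lean 0.2 F [-0.2  0.5  0.3] T [-0.02 -0.   -0.  ] w -0.0 gf 0.0
clock: 15.1
position: [538.8, -30.6, 159.8]
ee_rot: [0.999, 0.048, -0.0, -0.0]
contact_force: [4.5, -0.3, -2.5]
gripper_width: 0.0
grasp_force: 2.1
t 15.1 tcp_m [-18.1   1.8 159.8] tx [ 1.     0.002 -0.   ] tz [-0.  0. -1.] lean 0.0 F [ 4.5 -0.7 -2.5] T [-0.25 -1.28 -0.01] w 0.0 gf 2.1
```

```bash
python3 -m pendant '[[-0.002,0,0.0003,0,0,0,0],[-0.002,0,0.0004,0,0,0,0],[-0.002,0,0.0005,0,0,0,0],[-0.002,0,0.0005,0,0,0,0],[0,0,0,0,0,0,0]]';python3 -c "from h import *;st()"
```

```text
clock: 15.6
position: [531.1, -31.4, 158.5]
ee_rot: [0.999, 0.048, 0.0, 0.0]
contact_force: [5.7, -1.0, -1.2]
gripper_width: -0.1
grasp_force: 2.1
t 15.6 tcp_m [-25.9   1.7 158.5] tx [1.    0.002 0.   ] tz [ 0. -0. -1.] lean -0.0 F [ 5.6 -1.5 -1.2] T [-0.38 -1.57  0.04] w -0.1 gf 2.1
```

```bash
python3 -m pendant '[[-0.0018,0,0.0006,0,0,0,0],[-0.0018,0,0.0007,0,0,0,0],[-0.0018,0,0.0008,0,0,0,0],[-0.0018,0,0.0009,0,0,0,0],[0,0,0,0,0,0,0]]';python3 -c "from h import *;st()"
```

```text
clock: 16.1
position: [522.5, -32.3, 155.1]
ee_rot: [0.999, 0.047, -0.002, 0.0]
contact_force: [4.1, -1.2, 0.9]
gripper_width: 0.1
grasp_force: 1.8
t 16.1 tcp_m [-34.5   1.6 155.1] tx [ 1.     0.001 -0.003] tz [-0.003 -0.    -1.   ] lean 0.2 F [ 3.9 -1.6  0.9] T [-0.55 -1.1   0.03] w 0.1 gf 1.8
```

```bash
python3 -m pendant '[[-0.0017,0,0.0009,0,0,0,0],[-0.0017,0,0.001,0,0,0,0],[-0.0016,0,0.0011,0,0,0,0],[-0.0016,0,0.0012,0,0,0,0],[0,0,0,0,0,0,0]]';python3 -c "from h import *;st()"
```

```text
clock: 16.6
position: [515.1, -33.0, 150.4]
ee_rot: [0.999, 0.047, -0.003, 0.0]
contact_force: [0.9, -2.8, 1.4]
gripper_width: -0.0
grasp_force: 1.3
t 16.6 tcp_m [-41.9   1.7 150.4] tx [ 1.     0.001 -0.005] tz [-0.005 -0.    -1.   ] lean 0.3 F [ 0.7 -2.9  1.4] T [-0.64 -0.55  0.04] w -0.0 gf 1.3
```

```bash
python3 -m pendant '[[-0.0015,0,0.0013,0,0,0,0],[-0.0015,0,0.0013,0,0,0,0],[-0.0014,0,0.0014,0,0,0,0],[-0.0014,0,0.0014,0,0,0,0],[0,0,0,0,0,0,0]]';python3 -c "from h import *;st()"
```

```text
clock: 17.1
position: [509.4, -33.4, 144.8]
ee_rot: [0.999, 0.047, -0.002, 0.0]
contact_force: [0.1, -1.1, 2.2]
gripper_width: 0.2
grasp_force: 0.9
t 17.1 tcp_m [-47.6   1.8 144.8] tx [ 1.     0.001 -0.005] tz [-0.005  0.    -1.   ] lean 0.3 F [-0.  -1.1  2.2] T [-0.33 -0.09  0.01] w 0.2 gf 0.9
```

```bash
python3 -m pendant '[[-0.0012,0,0.0015,0,0,0,0],[-0.0012,0,0.0015,0,0,0,0],[-0.0011,0,0.0016,0,0,0,0],[-0.0011,0,0.0016,0,0,0,0],[-0.001,0,0.0017,0,0,0,0],[-0.001,0,0.0017,0,0,0,0],[0,0,0,0,0,0,0]]';python3 -c "from h import *;st()"
```

```text
clock: 17.8
position: [503.1, -34.0, 135.2]
ee_rot: [0.999, 0.047, -0.002, 0.0]
contact_force: [0.7, 0.1, -0.4]
gripper_width: 0.2
grasp_force: 0.0
t 17.8 tcp_m [-54.    1.7 135.2] tx [ 1.     0.001 -0.004] tz [-0.004  0.    -1.   ] lean 0.2 F [ 0.7  0.1 -0.4] T [ 0.02 -0.05 -0.03] w 0.2 gf 0.0
```

```bash
python3 -m pendant '[[-0.0009,0,0.0018,0,0,0,0],[-0.0008,0,0.0018,0,0,0,0],[-0.0007,0,0.0018,0,0,0,0],[-0.0007,0,0.0018,0,0,0,0],[0,0,0,0,0,0,0]]';python3 -c "from h import *;st()"
```

```text
clock: 18.3
position: [500.3, -34.3, 128.2]
ee_rot: [0.999, 0.047, -0.002, 0.0]
contact_force: [0.3, -0.4, 0.1]
gripper_width: 0.5
grasp_force: 0.0
t 18.3 tcp_m [-56.8   1.7 128.2] tx [ 1.     0.001 -0.004] tz [-0.004  0.    -1.   ] lean 0.2 F [ 0.3 -0.4  0.1] T [ 0.01 -0.05 -0.02] w 0.5 gf 0.0
```

```bash
python3 - <<'E'
from h import *
from bench import arm
import cv2
b=arm.get_image("side")["image"][162:272,262:392,::-1]
cv2.imwrite("pics/c3.png",cv2.resize(b,None,fx=5,fy=5,interpolation=cv2.INTER_CUBIC))
E
```

```text
(no output)
```

View pics/c3.png

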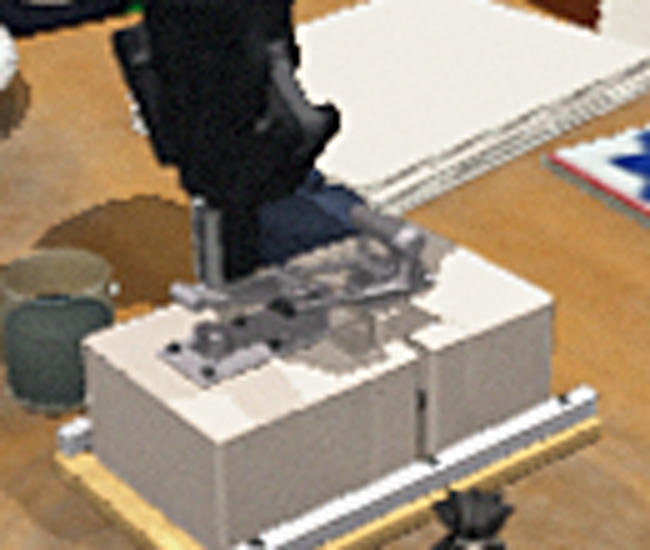

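The side view shows the lever lying flat (crop (175,295) to (290,280)) and the halves drawn close, gap at (425,390). I'll press lightly to confirm it is on its stop.

```bash
python3 -m pendant '[[-0.001,0,0.002,0,0,0,0],[-0.001,0,0.002,0,0,0,0],[0,0,0.002,0,0,0,0],[0,0,0.002,0,0,0,0],[0,0,0.001,0,0,0,0],[0,0,0,0,0,0,0]]';python3 -c "from h import *;st()"; python3 -m pendant '[[0,0,0.001,0,0,0,0],[0,0,0,0,0,0,0],[0,0,0,0,0,0,0]]';python3 -c "from h import *;st()"
```

```text
clock: 18.95
position: [498.3, -34.5, 119.3]
ee_rot: [0.999, 0.047, -0.002, 0.0]
contact_force: [-0.1, 1.0, -0.3]
gripper_width: -0.4
grasp_force: 0.0
t 18.95 tcp_m [-58.8   1.7 119.3] tx [ 1.     0.001 -0.004] tz [-0.004 -0.    -1.   ] lean 0.2 F [-0.   1.  -0.3] T [-0.01 -0.03  0.03] w -0.4 gf 0.0
clock: 19.25
position: [498.5, -34.5, 118.6]
ee_rot: [0.999, 0.047, -0.002, 0.0]
contact_force: [-0.5, 0.2, 0.1]
gripper_width: 0.3
grasp_force: 0.0
t 19.25 tcp_m [-58.6   1.7 118.6] tx [ 1.     0.001 -0.003] tz [-0.003 -0.    -1.   ] lean 0.2 F [-0.4  0.3  0.1] T [-0.02 -0.    0.03] w 0.3 gf 0.0
```

```bash
python3 -m pendant '[[0,0,0.001,0,0,0,0],[0,0,0,0,0,0,0],[0,0,0.001,0,0,0,0],[0,0,0,0,0,0,0],[0,0,0,0,0,0,0]]';python3 -c "from h import *;st()"; python3 -m pendant '[[0,0,0.001,0,0,0,0],[0,0,0,0,0,0,0],[0,0,0,0,0,0,0]]';python3 -c "from h import *;st()"
```

```text
clock: 19.75
position: [498.6, -34.4, 117.5]
ee_rot: [0.999, 0.048, -0.001, 0.0]
contact_force: [-1.4, 0.8, 6.3]
gripper_width: 0.0
grasp_force: 3.0
t 19.75 tcp_m [-58.5   1.7 117.5] tx [ 1.     0.002 -0.003] tz [-0.003 -0.    -1.   ] lean 0.2 F [-1.4  0.9  6.3] T [0.18 0.53 0.01] w 0.0 gf 3.0
clock: 20.05
position: [498.6, -34.5, 117.3]
ee_rot: [0.999, 0.048, -0.001, 0.0]
contact_force: [-3.4, 2.5, 12.1]
gripper_width: -0.1
grasp_force: 5.8
t 20.05 tcp_m [-58.5   1.7 117.3] tx [ 1.     0.002 -0.002] tz [-0.002 -0.    -1.   ] lean 0.1 F [-3.2  2.8 12.1] T [0.43 1.14 0.02] w -0.1 gf 5.8
```

Rigid stop at z 117.4, exactly the flat position. I'll lift off and check.

```bash
python3 -m pendant '[[0,0,-0.005,0,0,0,0],[0,0,-0.02,0,0,0,0],[0,0,-0.04,0,0,0,0],[-0.02,0,-0.04,0,0,0,0],[-0.04,0,-0.03,0,0,0,0],[-0.04,0,0,0,0,0,0],[-0.04,0,0,0,0,0,0],[0,0,0,0,0,0,0],[0,0,0,0,0,0,0]]'
python3 - <<'E'
from h import *;st()
from bench import arm
import cv2
d={n:arm.get_image(n) for n in("side","top")}
a=d["top"]["image"][170:270,312:392,::-1]; b=d["side"]["image"][172:272,272:352,::-1]
a,b=[cv2.resize(i,(400,500),interpolation=cv2.INTER_CUBIC) for i in (a,b)]
cv2.imwrite("pics/c4.png",cv2.hconcat([a,b]))
E
```

```text
clock: 20.95
position: [359.2, -47.8, 251.6]
ee_rot: [0.999, 0.048, -0.001, -0.0]
contact_force: [0.2, 0.3, 0.6]
gripper_width: -0.1
grasp_force: 0.0
t 20.95 tcp_m [-198.5    1.4  251.6] tx [ 1.     0.002 -0.001] tz [-0.001  0.    -1.   ] lean 0.1 F [0.2 0.3 0.6] T [ 0.03 -0.03 -0.03] w -0.1 gf 0.0
```

View pics/c4.png

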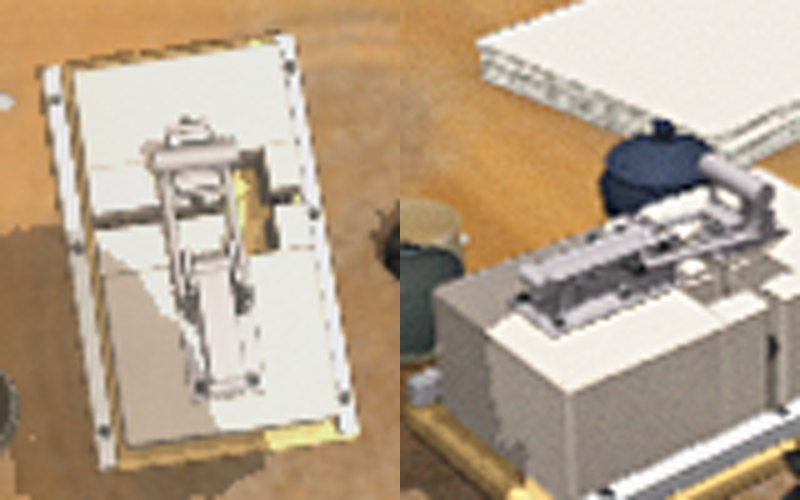

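The lever stays flat (top crop (215,270)–(230,390)), the loop bar sits in the keeper at (200,160), and the gap at y≈212 has narrowed. I'm handing the job in.

```bash
python3 -c "from bench import arm;print(arm.job_done())"
```

```text
the job is handed in; nothing more can be done
None
```

I hooked the loop behind the keeper and pressed the lever flat over centre, where it stayed by itself with the gap visibly narrowed. I handed the job in after about 21 s; the hand-in returned no verdict, I did not measure the gap, and I never touched the jar, bag or pot.

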